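# Reject the soft return spring

## Robot

A 6-joint arm with a two-finger parallel gripper is mounted at the origin on the work surface. World frame = base frame: x ahead of the robot, y to its left, z up, the work surface at z = 0. Lengths are in m, angles in rad, forces in N, time in s.
With the tool pointing down it reaches from about 0.2 to 0.875 m from the base axis. Payload 3.4 kg.
Tool frame: the origin (TCP) lies on the centre line of the jaws, within the pads' length; the fingertips stand 19 mm ahead of it and the grasp point (between the pads) is the TCP; z points along the fingers, y is the line along which they close (so a half turn about z gives the same grasp; the last joint's range is limited). The gripper opens to 94 mm and grips with 3 to 60 N. Pads are 16 mm wide; open, the fingers measure 119 mm over their backs; the gripper's body (75 mm by 177 mm) begins 78 mm behind the grasp point.
Start: joints at [-1.423, 0.276, 1.505, -0, 1.361, -0.121], TCP at [0.153, -0.554, 0.224] pointing down, gripper open.
Joint ranges: [-2.89, 2.89], [-0.75, 2.08], [0.22, 2.7], [-1.18, 4.32], [0.11, 2.71], [-2.7, 2.7]. Speed limits (rad/s): [2.57, 2.57, 3.14, 3.14, 3.14, 3.14].

## Interface

Orientations are given as a unit quaternion [x, y, z, w].
In Python, from bench import sensors, optics, order gives the robot as it stands.
- The arm moves only by the shell command python3 -m jog 'ROWS' [OPENING] [FORCE]. ROWS is a JSON object of lists of equal length, an entry for each row: "offset": the shift along the tool's x, y, z in mm, a list of three; "dr": the turn, a rotation vector about the tool's x, y, z in rad, a list of three. In form: {"offset": [[tx, ty, tz], ...], "dr": [[wx, wy, wz], ...]}. A call has 1 to 8 rows; each row shifts and turns the commanded pose from where the row before left it, along the tool's axes as they then stand; what a row does not reach is not made up. A row lasts 1/10 s, in which the tool goes at most 50 mm and 8.59 degrees, less where a joint would pass 70% of its speed; a pose out of reach is approached as far as the arm can. A call with a gripper value outside its range is refused whole. OPENING is the opening, from 0 (shut) to 1 (fully open), set as the call begins (- or left out, the last holds). The fingers move at their own pace and stop on an object; FORCE is the grip in N (left out, the last holds). Time passes only in rows, so rows that do not move let the fingers close. It gives the time, the measured TCP pose, the force, the opening and the grip force at its end, in the units of the state.
- sensors.read_state(): the state, without advancing time (a new reading comes with each control period).
- optics.get_image(name): name is "scene" or "side" or "wrist"; returns a dict with "img" (400x640x3 uint8, blue, green, red), "intrinsics" (3x3 intrinsics, pixels), "dist" ([k1, k2, p1, p2, k3] as OpenCV has them; the pictures are not rectified), "T" (4x4, takes a point from camera to world coordinates); the wrist camera has in their place "mount" (4x4, takes a point from camera to tool coordinates, whose origin is the TCP and whose axes are the flange's). Camera axes: x right, y down, z forward; pixel columns grow to the right and rows downward; lengths in m; the calibration is good to about 2 mm. A picture is of the moment at which its call begins: read the wrist's pose just before it. There is no depth.
- order.hand_in(): hands the job in; it is judged then, once.
The state is a dict: "time": time; "joints": joint angles; "dq": joint speeds; "joint_torque": joint torques, N m; "ee_pos": TCP position; "eef_rot": TCP orientation; "wrist_force": force on the tool from outside, world axes, zero at the start; "wrist_torque": the same for the moment, N m; "gripper_width": finger opening in m; "finger_force": force on a finger pad.
Only numpy, scipy, OpenCV 4.12 (cv2) and the standard library are available. Lean on these libraries where they do the work, as an engineer would, in place of code of your own. Each camera call takes 0.05 s, during which the arm holds its last target. There are 200 camera calls.

## Task

One of the three return springs standing in the tester has gone soft: find it by pressing down on the springs' caps with a test load of about 10 N, held steady for a second, never over 15 N, and seeing whose cap sinks below the red mark. Put the soft spring in the red tray, leave the two good ones standing in their seats, and do not disturb the other things on the bench.

Things in the scene. Friction and masses are not known exactly. Their poses are not given: they have to be found in the camera images.
- tester: fixed green plate 120 (x) by 320 (y) by 24 mm thick, origin at its underside's centre on the bench. Three round seats, 38 mm wide, 8 mm deep (floor 16 mm above the bench), at y = +100, 0, -100 mm, x = 0, a spring standing in each. At y = +50 and -50 mm stand 8 mm posts, 90 mm high over the bench, each with a red ring (16 mm wide, 4 mm thick): the reference mark.
- mark_left (a point): centre of the red reference ring on the tester's post at y = +50 mm, 69 mm above the bench, so 53 mm above the seats' floors. Under the 10 N test load the top of a good spring's cap stays clearly (about 7 mm) above this height, a soft spring's goes about 6 mm below it. Springs yield between 1 and 3 mm per newton.
- mark_right (a point): the same red ring on the post at y = -50 mm, at the same height
- spring_a: steel coil compression spring standing upright, 72 mm long when free: dark foot disc 34 mm wide, 8 mm thick; coil 25 mm wide; aluminium cap disc 28 mm wide, 12 mm thick, on top. The cap sinks straight towards the foot under load (at most 36 mm, then solid). The three look alike, in no telling order. Origin: centre of the foot's underside, z towards the cap.
- spring_a_top (a point): centre of the upper face of spring_a's cap (it goes down with the cap): the end that is compared with the red mark
- spring_b: steel coil compression spring standing upright, 72 mm long when free: dark foot disc 34 mm wide, 8 mm thick; coil 25 mm wide; aluminium cap disc 28 mm wide, 12 mm thick, on top. The cap sinks straight towards the foot under load (at most 36 mm, then solid). The three look alike, in no telling order. Origin: centre of the foot's underside, z towards the cap.
- spring_b_top (a point): centre of the upper face of spring_b's cap (it goes down with the cap): the end that is compared with the red mark
- spring_c: steel coil compression spring standing upright, 72 mm long when free: dark foot disc 34 mm wide, 8 mm thick; coil 25 mm wide; aluminium cap disc 28 mm wide, 12 mm thick, on top. The cap sinks straight towards the foot under load (at most 36 mm, then solid). The three look alike, in no telling order. Origin: centre of the foot's underside, z towards the cap.
- spring_c_top (a point): centre of the upper face of spring_c's cap (it goes down with the cap): the end that is compared with the red mark
- tray: fixed red open reject tray, 150 mm (x) by 130 mm (y), 40 mm high, walls and floor 4-5 mm thick; origin at the centre of its underside
- tape_roll: bystander: green roll of tape lying flat, 84 mm across, 24 mm high, origin at the centre of its underside
- flask: bystander: purple drinking flask with a blue cap, 64 mm across, 130 mm high, standing, origin at the centre of its underside
- screwdriver: bystander: orange-handled screwdriver lying on the bench along its x axis (handle to -x), about 200 mm long, origin at the underside of its middle
- glasses_case: bystander: blue glasses case, 160 x 60 x 40 mm, origin at the centre of its underside

How it is judged:
By the outcome, as a careful person would: the job done as asked, in the order asked, and still so for the second after the job is handed in, with the robot touching nothing.
It also fails if it takes over 64 s, if anything falls off the work surface, if the arm or the gripper's body presses on something with over 40 N, if the wrist force passes 120 N, or if a joint passes its speed limit or range.

## Working session

There is one attempt and no reset: what is moved stays moved. The work goes in short steps, Python scripts to look and compute and a shell command to move; the robot and the scene stay as the last step left them, time stands still between calls to the robot, and variables do not carry over. Pictures are saved under pics/ and viewed, at most 10 in all, crops included, and the job is handed in when it is done.

```bash
mkdir -p pics; cat > h.py <<'E'
import numpy as np, cv2
from bench import sensors, optics, order
from scipy.spatial.transform import Rotation as R
def cam(n):
    s=sensors.read_state(); d=optics.get_image(n)
    if 'T' in d: T=np.array(d['T'])
    else:
        W=np.eye(4); W[:3,:3]=R.from_quat(s['eef_rot']).as_matrix(); W[:3,3]=s['ee_pos']; T=W@np.array(d['mount'])
    return d['img'],np.array(d['intrinsics']),np.array(d['dist']),T
def ray(c,px):
    p=cv2.undistortPoints(np.array([[px]],float),c[1],c[2])[0,0]
    return c[3][:3,3],c[3][:3,:3]@np.array([p[0],p[1],1])
def onz(c,px,z):
    o,d=ray(c,px); return o+d*(z-o[2])/d[2]
def proj(c,P):
    Ti=np.linalg.inv(c[3]); return cv2.projectPoints(np.array([P],float).reshape(-1,1,3),cv2.Rodrigues(Ti[:3,:3])[0],Ti[:3,3],c[1],c[2])[0].reshape(-1,2)
E
python3 - <<'E'
from h import *
s=sensors.read_state();print(s)
for n in('scene','side'):
    c=cam(n);cv2.imwrite(f'pics/{n}0.png',c[0]);print(n,c[3].round(3).tolist())
E
```

```text
{'time': 0.0, 'joints': array([-1.42298941e+00,  2.76567409e-01,  1.50612936e+00,  1.72931539e-05,
        1.36070869e+00, -1.21020012e-01]), 'dq': array([-1.20462709e-03,  8.74522913e-04, -6.81278796e-05,  3.46112333e-04,
       -7.05909189e-04, -1.33122739e-03]), 'joint_torque': array([-9.76654665e-04, -4.04588950e+01, -2.37228996e+01,  7.00589642e-02,
        3.44211166e-02, -1.34680881e-04]), 'ee_pos': array([ 0.15262949, -0.55380853,  0.22362197]), 'eef_rot': array([ 9.90979938e-01,  1.34007239e-01, -3.68540448e-06, -9.06432523e-04]), 'wrist_force': array([ 0.34137411, -0.37032085, -0.1682994 ]), 'wrist_torque': array([-0.0224254 ,  0.00602547,  0.00997362]), 'finger_force': 0.0, 'gripper_width': 0.09418921467674798}
scene [[-0.768, 0.498, -0.403, 1.106], [0.641, 0.597, -0.483, 0.593], [-0.001, -0.629, -0.777, 1.04], [0.0, 0.0, 0.0, 1.0]]
side [[-0.757, -0.326, 0.567, 0.029], [-0.654, 0.379, -0.655, 0.688], [-0.001, -0.866, -0.5, 0.61], [0.0, 0.0, 0.0, 1.0]]
```

View pics/scene0.png

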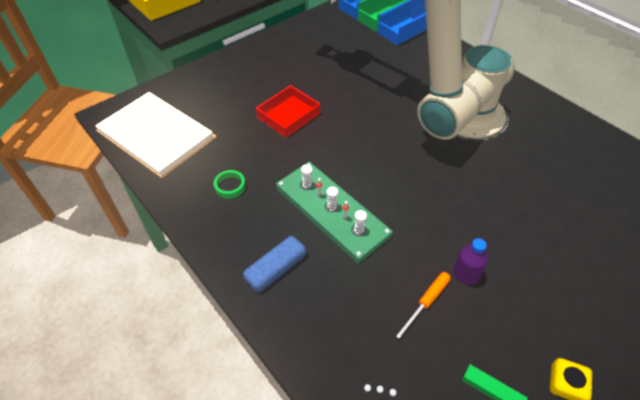

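View pics/side0.png

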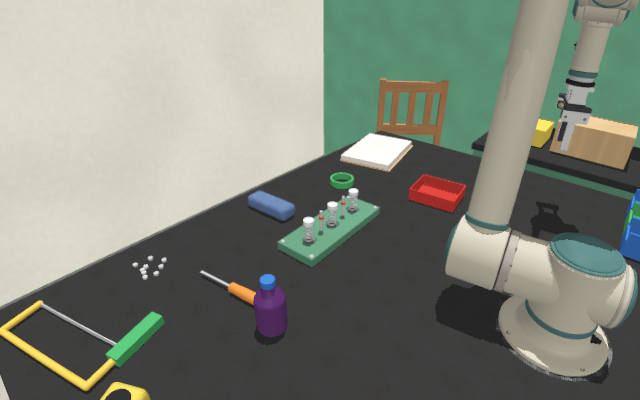

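The scene view shows the tester with caps near (307,170), (332,192) and (360,216), rings near (319,184) and (346,206), and the tray at (289,110). In the side view the caps are near (308,224), (332,209) and (353,194).

```bash
cat > m.py <<'E'
from h import *
roi={'scene':(280,400,155,260),'side':(280,380,180,262)}
def blobs(m,mina):
    n,l,st,ce=cv2.connectedComponentsWithStats(m.astype(np.uint8)); return [(ce[i].round(1).tolist(),st[i].tolist()) for i in range(1,n) if st[i,4]>=mina]
for n in roi:
    c=cam(n);x0,x1,y0,y1=roi[n];hsv=cv2.cvtColor(c[0],cv2.COLOR_BGR2HSV)
    g=np.zeros((400,640),bool);g[y0:y1,x0:x1]=1
    H,S,V=[hsv[...,i].astype(int) for i in range(3)]
    red=((H<8)|(H>172))&(S>110)&(V>80)
    print(n,'cap',blobs((S<40)&(V>170)&g,12));print('ring',blobs(red&g,5))
    tr=cv2.findContours((red&~g).astype(np.uint8),0,2)[0];t=max(tr,key=cv2.contourArea)
    print('tray',cv2.approxPolyDP(t,3,True)[:,0].tolist())
    pl=((H>50)&(H<90)&(S>90)&(V>50)&g)
    t=max(cv2.findContours(pl.astype(np.uint8),0,2)[0],key=cv2.contourArea); print('plate',cv2.approxPolyDP(t,4,True)[:,0].tolist())
    cr=c[0][y0:y1,x0:x1];cv2.imwrite(f'pics/{n}1.png',cv2.resize(cr,None,fx=5,fy=5,interpolation=2))
E
python3 m.py
```

```text
scene cap [([305.5, 171.8], [301, 163, 11, 25, 133]), ([331.1, 194.0], [326, 186, 12, 21, 136]), ([359.3, 218.0], [354, 210, 13, 24, 162]), ([386.6, 230.4], [385, 229, 4, 4, 13])]
ring [([318.4, 184.8], [316, 183, 6, 4, 16]), ([344.8, 207.4], [343, 205, 5, 5, 16])]
tray [[290, 84], [255, 107], [257, 118], [284, 137], [320, 112], [318, 101]]
plate [[283, 178], [281, 192], [354, 259], [362, 259], [390, 236], [390, 229], [386, 234], [382, 222], [312, 164], [313, 182], [319, 176], [324, 184], [321, 197], [314, 186], [300, 187], [299, 168]]
side cap [([353.1, 191.6], [349, 188, 9, 10, 63]), ([332.3, 205.7], [327, 201, 11, 12, 82]), ([308.0, 221.3], [303, 217, 11, 11, 91]), ([311.1, 255.6], [309, 254, 5, 4, 15])]
ring [([342.8, 202.8], [341, 202, 5, 3, 8]), ([320.6, 217.4], [318, 216, 6, 3, 10])]
tray [[409, 188], [408, 199], [452, 212], [464, 195], [465, 185], [423, 174]]
plate [[378, 208], [319, 258], [310, 260], [282, 244], [280, 249], [302, 261], [317, 261]]
```

View pics/scene1.png

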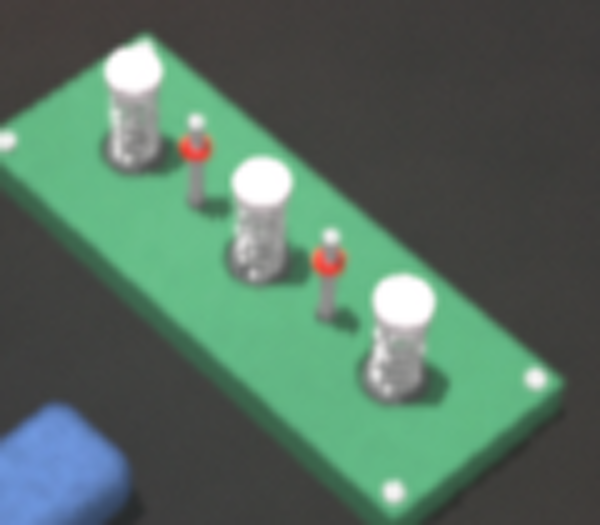

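The crop shows the three upper cap faces at full-image pixels of about (306.7,168.9), (332.3,191.7) and (360.7,215), with the rings at (319.1,184.7) and (345.7,207.3).

```bash
python3 - <<'E'
from h import *
c=cam('scene');s=cam('side')
for p in [(306.7,168.9),(332.3,191.7),(360.7,215)]: print('cap',onz(c,p,.088).round(4))
for p in [(319,184.7),(345.5,207.3)]: print('ring',onz(c,p,.069).round(4))
for p in [(353,190.5),(332.2,204.3),(308,219.8)]: print('side cap',onz(s,p,.084).round(4))
for p in [(342.8,202.8),(320.6,217.4)]: print('side ring',onz(s,p,.069).round(4))
print('tray',[onz(c,p,.04)[:2].round(3).tolist() for p in [(290,86),(256,108),(285,130),(320,102)]])
for n,p in [('tape',(229,184)),('case',(275,264)),('flask',(470,275))]: print(n,onz(c,p,.02).round(3))
E
```

```text
cap [ 0.5889 -0.0836  0.088 ]
cap [0.5876 0.0172 0.088 ]
cap [0.5823 0.1162 0.088 ]
ring [ 0.5884 -0.034   0.069 ]
ring [0.5847 0.0649 0.069 ]
side cap [ 0.5887 -0.0909  0.084 ]
side cap [0.5848 0.0104 0.084 ]
side cap [0.5825 0.1114 0.084 ]
side ring [ 0.5829 -0.0352  0.069 ]
side ring [0.5805 0.0642 0.069 ]
tray [[0.382, -0.428], [0.525, -0.411], [0.516, -0.278], [0.358, -0.307]]
tape [ 0.749 -0.225  0.02 ]
case [0.802 0.057 0.02 ]
flask [0.467 0.375 0.02 ]
```

```bash
python3 -m jog '{"offset":[[0,0,0],[0,0,0],[0,0,0],[0,0,0],[0,0,0],[0,0,0],[0,0,0],[0,0,0]],"dr":[[0,0,-0.147],[0,0,-0.147],[0,0,-0.147],[0,0,-0.147],[0,0,-0.147],[0,0,-0.147],[0,0,-0.147],[0,0,-0.147]]}' 0 20
python3 -m jog '{"offset":[[0,0,0],[0,0,0]],"dr":[[0,0,-0.147],[0,0,0]]}'
```

```text
time: 1.1
ee_pos: [0.1527, -0.5543, 0.2244]
eef_rot: [0.748, 0.663, 0.0, -0.0]
wrist_force: [0.7, 0.1, -0.6]
gripper_width: 0.0333
finger_force: 0.0
time: 1.3
ee_pos: [0.1527, -0.5543, 0.2244]
eef_rot: [0.7, 0.714, 0.0, -0.0]
wrist_force: [-0.1, -0.6, -0.8]
gripper_width: 0.0175
finger_force: 0.0
```

```bash
python3 -m jog '{"offset":[[33,32,0],[33,32,0],[33,32,0],[33,32,0],[33,32,0],[33,32,0],[33,32,0]],"dr":[[0,0,0],[0,0,0],[0,0,0],[0,0,0],[0,0,0],[0,0,0],[0,0,0]]}'
python3 -m jog '{"offset":[[33,31,0],[33,31,0],[33,31,0],[33,31,0],[33,31,0],[33,31,0],[30,31,0],[0,0,0]],"dr":[[0,0,0],[0,0,0],[0,0,0],[0,0,0],[0,0,0],[0,0,0],[0,0,0],[0,0,0]]}'
python3 - <<'E'
from h import *
c=cam('wrist');cv2.imwrite('pics/w1.png',c[0])
for P in [(.587,-.086,.088),(.5855,.0145,.088),(.582,.114,.088)]: print(proj(c,P))
print(sensors.read_state()['ee_pos'],c[3].round(3).tolist())
E
```

```text
time: 2.0
ee_pos: [0.3728, -0.3172, 0.2247]
eef_rot: [0.701, 0.713, 0.0, 0.0]
wrist_force: [0.1, -0.3, 0.2]
gripper_width: 0.0005
finger_force: 0.0
time: 2.8
ee_pos: [0.5872, -0.0824, 0.2239]
eef_rot: [0.699, 0.715, 0.001, 0.0]
wrist_force: [-0.1, -0.9, -1.4]
gripper_width: 0.0007
finger_force: 0.0
[[322.23709983 205.32686355]]
[[322.98520763  93.57299612]]
[[321.35736549 -35.63947229]]
[ 0.58514718 -0.08439985  0.2238714 ] [[1.0, 0.021, 0.008, 0.586], [0.023, -0.964, -0.265, -0.006], [0.002, 0.265, -0.964, 0.386], [0.0, 0.0, 0.0, 1.0]]
```

View pics/w1.png

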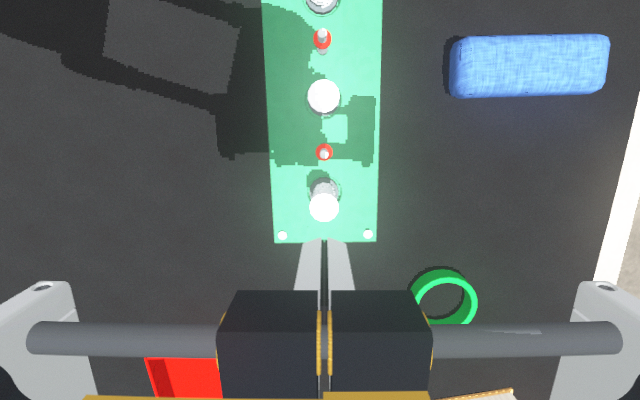

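The wrist view shows cap 1 at about (324,207), cap 2 at about (323.5,96), and the closed fingers aligned with the springs' row. This puts the springs at about (588,-86.5), (586,13.5) and (583,113) mm.

```bash
python3 -m jog '{"offset":[[-2,2.5,25],[0,0,35],[0,0,30],[0,0,15],[0,0,0],[0,0,0],[0,0,0]],"dr":[[0,0,0],[0,0,0],[0,0,0],[0,0,0],[0,0,0],[0,0,0],[0,0,0]]}'
python3 -c "
from h import *
s=sensors.read_state();print(s['ee_pos'],s['wrist_force'],s['joints'])"
```

```text
time: 3.55
ee_pos: [0.5871, -0.089, 0.1209]
eef_rot: [0.7, 0.714, 0.0, 0.001]
wrist_force: [0.2, -0.5, -0.4]
gripper_width: 0.0006
finger_force: 0.0
[ 0.58713995 -0.08901672  0.12093077] [ 0.24659346 -0.45887664 -0.35119511] [-2.67407164e-01  3.75848927e-01  1.62448410e+00 -3.32293041e-04
  1.13867106e+00 -2.86915599e-01]
```

```bash
python3 -m jog '{"offset":[[2,0,6],[0,0,6],[0,0,4],[0,0,4],[0,0,0],[0,0,0]],"dr":[[0,0,0],[0,0,0],[0,0,0],[0,0,0],[0,0,0],[0,0,0]]}'
python3 -c "
from h import *
s=sensors.read_state();print(s['ee_pos'],s['wrist_force'],s['joints'])"
```

```text
time: 4.15
ee_pos: [0.5868, -0.0862, 0.0998]
eef_rot: [0.7, 0.715, 0.0, 0.0]
wrist_force: [-0.4, 0.3, 3.4]
gripper_width: 0.0006
finger_force: 1.6
[ 0.58682784 -0.0861932   0.09977256] [-0.38127013  0.2580715   3.35017727] [-2.63097256e-01  3.95064061e-01  1.65243267e+00 -2.86539457e-05
  1.09339176e+00 -2.84157925e-01]
```

```bash
python3 -m jog '{"offset":[[0,0,2],[0,0,2],[0,0,0],[0,0,0]],"dr":[[0,0,0],[0,0,0],[0,0,0],[0,0,0]]}'
python3 -m jog '{"offset":[[0,0,0],[0,0,0]],"dr":[[0,0,0],[0,0,0]]}'
```

```text
time: 4.55
ee_pos: [0.5868, -0.0862, 0.0957]
eef_rot: [0.7, 0.714, 0.0, 0.0]
wrist_force: [0.6, 1.1, 4.2]
gripper_width: 0.0002
finger_force: 2.4
time: 4.75
ee_pos: [0.5867, -0.0862, 0.0956]
eef_rot: [0.7, 0.714, 0.0, 0.0]
wrist_force: [0.8, 0.3, 4.3]
gripper_width: 0.0003
finger_force: 2.4
```

```bash
python3 -m jog '{"offset":[[0,0,3],[0,0,3],[0,0,3],[0,0,2],[0,0,0],[0,0,0]],"dr":[[0,0,0],[0,0,0],[0,0,0],[0,0,0],[0,0,0],[0,0,0]]}'
python3 -m jog '{"offset":[[0,0,1],[0,0,1],[0,0,0]],"dr":[[0,0,0],[0,0,0],[0,0,0]]}'
```

```text
time: 5.35
ee_pos: [0.5869, -0.0862, 0.0852]
eef_rot: [0.7, 0.714, 0.0, 0.0]
wrist_force: [-0.7, 1.5, 8.8]
gripper_width: 0.0008
finger_force: 4.3
time: 5.65
ee_pos: [0.5869, -0.0863, 0.0833]
eef_rot: [0.7, 0.714, 0.0, 0.001]
wrist_force: [0.3, 1.1, 8.8]
gripper_width: 0.0006
finger_force: 4.7
```

```bash
python3 -m jog '{"offset":[[0,0,1],[0,0,0],[0,0,0],[0,0,0],[0,0,0],[0,0,0],[0,0,0],[0,0,0]],"dr":[[0,0,0],[0,0,0],[0,0,0],[0,0,0],[0,0,0],[0,0,0],[0,0,0],[0,0,0]]}'
python3 -m jog '{"offset":[[0,0,0],[0,0,0],[0,0,0],[0,0,0],[0,0,0]],"dr":[[0,0,0],[0,0,0],[0,0,0],[0,0,0],[0,0,0]]}'
python3 - <<'E'
from h import *
s=[sensors.read_state() for _ in range(1)][0];print(s['ee_pos'],s['wrist_force'])
c=cam('scene');cv2.imwrite('pics/p1.png',cv2.resize(c[0][130:250,270:400],None,fx=5,fy=5,interpolation=2))
E
```

```text
time: 6.45
ee_pos: [0.5869, -0.0862, 0.0826]
eef_rot: [0.7, 0.714, 0.0, 0.001]
wrist_force: [-1.3, 0.8, 9.8]
gripper_width: 0.0008
finger_force: 4.8
time: 6.95
ee_pos: [0.5869, -0.0862, 0.0825]
eef_rot: [0.7, 0.714, 0.0, 0.001]
wrist_force: [-1.0, 1.0, 9.4]
gripper_width: 0.0003
finger_force: 4.8
[ 0.58691863 -0.08624386  0.08254106] [-0.98693461  0.95128217  9.39866873]
```

View pics/p1.png

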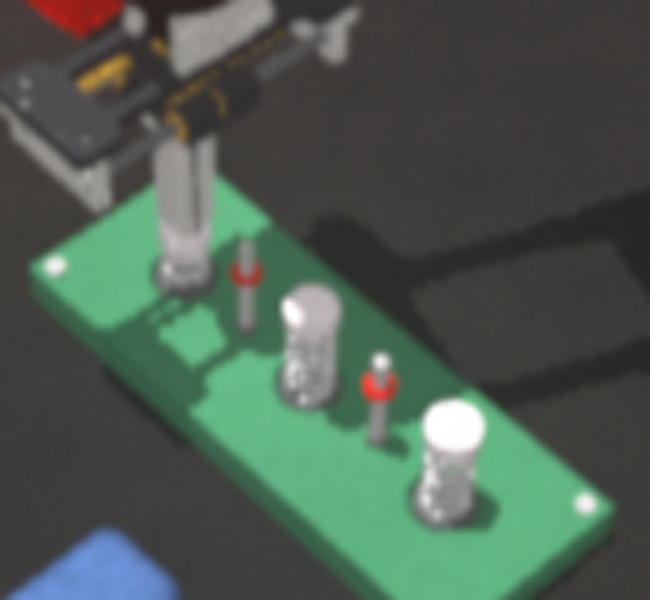

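The left spring (y = -0.086) is held at about 10 N. Its cap top is at z = 63.5 mm, below the 69 mm mark, so it looks soft. I'll test the others to confirm.

```bash
python3 -m jog '{"offset":[[0,0,-5],[0,0,-10],[0,0,-15],[0,0,-20],[0,0,-10],[50,0,0],[50,0,0],[0,0,0]],"dr":[[0,0,0],[0,0,0],[0,0,0],[0,0,0],[0,0,0],[0,0,0],[0,0,0],[0,0,0]]}'
python3 -m jog '{"offset":[[0,1,0],[0,0,10],[0,0,10],[0,0,5],[0,0,0],[0,0,0],[0,0,0]],"dr":[[0,0,0],[0,0,0],[0,0,0],[0,0,0],[0,0,0],[0,0,0],[0,0,0]]}'
```

```text
time: 7.8
ee_pos: [0.5827, 0.019, 0.1406]
eef_rot: [0.698, 0.716, 0.0, -0.002]
wrist_force: [-0.4, -0.4, -0.5]
gripper_width: 0.0003
finger_force: 0.0
time: 8.5
ee_pos: [0.5856, 0.0135, 0.1167]
eef_rot: [0.7, 0.714, 0.0, 0.0]
wrist_force: [-0.8, 0.3, 0.3]
gripper_width: 0.0006
finger_force: 0.0
```

Contact is at TCP z ≈ 0.107, so I go down about 10 mm, then 8 mm into the spring.

```bash
python3 -m jog '{"offset":[[0,0,5],[0,0,4],[0,0,3],[0,0,3],[0,0,3],[0,0,0],[0,0,0]],"dr":[[0,0,0],[0,0,0],[0,0,0],[0,0,0],[0,0,0],[0,0,0],[0,0,0]]}'
python3 -m jog '{"offset":[[0,0,1],[0,0,0]],"dr":[[0,0,0],[0,0,0]]}'
```

```text
time: 9.2
ee_pos: [0.5858, 0.0138, 0.0993]
eef_rot: [0.7, 0.715, 0.0, 0.001]
wrist_force: [-1.4, 0.3, 6.2]
gripper_width: 0.0005
finger_force: 3.4
time: 9.4
ee_pos: [0.5858, 0.0138, 0.0985]
eef_rot: [0.7, 0.715, 0.0, 0.001]
wrist_force: [-1.5, -0.6, 7.1]
gripper_width: 0.0008
finger_force: 3.8
```

```bash
python3 -m jog '{"offset":[[0,0,1],[0,0,1],[0,0,1],[0,0,0],[0,0,0],[0,0,0],[0,0,0],[0,0,0]],"dr":[[0,0,0],[0,0,0],[0,0,0],[0,0,0],[0,0,0],[0,0,0],[0,0,0],[0,0,0]]}'
python3 -m jog '{"offset":[[0,0,0],[0,0,0],[0,0,0],[0,0,0],[0,0,0],[0,0,0],[0,0,0],[0,0,0]],"dr":[[0,0,0],[0,0,0],[0,0,0],[0,0,0],[0,0,0],[0,0,0],[0,0,0],[0,0,0]]}'
python3 -m jog '{"offset":[[0,0,-5],[0,0,-10],[0,0,-15],[0,0,-15],[50,0,0],[49,0,0],[0,0,0],[0,0,0]],"dr":[[0,0,0],[0,0,0],[0,0,0],[0,0,0],[0,0,0],[0,0,0],[0,0,0],[0,0,0]]}'
python3 -m jog '{"offset":[[0,0,10],[0,0,10],[0,0,5],[0,0,0],[0,0,0],[0,0,0]],"dr":[[0,0,0],[0,0,0],[0,0,0],[0,0,0],[0,0,0],[0,0,0]]}'
```

```text
time: 10.2
ee_pos: [0.5859, 0.0138, 0.096]
eef_rot: [0.7, 0.715, 0.001, 0.001]
wrist_force: [-1.2, -0.7, 9.3]
gripper_width: 0.0004
finger_force: 4.7
time: 11.0
ee_pos: [0.5859, 0.0138, 0.096]
eef_rot: [0.7, 0.715, 0.001, 0.001]
wrist_force: [-1.3, -0.8, 9.3]
gripper_width: 0.0008
finger_force: 4.7
time: 11.8
ee_pos: [0.5828, 0.1137, 0.1391]
eef_rot: [0.699, 0.715, -0.001, 0.0]
wrist_force: [-0.0, -1.1, -0.8]
gripper_width: 0.0007
finger_force: 0.0
time: 12.4
ee_pos: [0.5836, 0.1125, 0.1147]
eef_rot: [0.7, 0.714, 0.0, 0.0]
wrist_force: [-0.6, -0.6, 0.4]
gripper_width: 0.0007
finger_force: 0.0
```

```bash
python3 -m jog '{"offset":[[0,0,4],[0,0,3],[0,0,3],[0,0,3],[0,0,3],[0,0,0],[0,0,0]],"dr":[[0,0,0],[0,0,0],[0,0,0],[0,0,0],[0,0,0],[0,0,0],[0,0,0]]}'
```

```text
time: 13.1
ee_pos: [0.5837, 0.1128, 0.0993]
eef_rot: [0.7, 0.715, 0.0, 0.001]
wrist_force: [0.0, -0.0, 6.9]
gripper_width: 0.0004
finger_force: 3.4
```

```bash
python3 -m jog '{"offset":[[0,0,1],[0,0,1],[0,0,1],[0,0,0],[0,0,0],[0,0,0],[0,0,0],[0,0,0]],"dr":[[0,0,0],[0,0,0],[0,0,0],[0,0,0],[0,0,0],[0,0,0],[0,0,0],[0,0,0]]}'
python3 -m jog '{"offset":[[0,0,0],[0,0,0],[0,0,0],[0,0,0],[0,0,0],[0,0,0],[0,0,0],[0,0,0]],"dr":[[0,0,0],[0,0,0],[0,0,0],[0,0,0],[0,0,0],[0,0,0],[0,0,0],[0,0,0]]}'
python3 -m jog '{"offset":[[0,0,-5],[0,0,-10],[0,0,-15],[0,0,-25],[-50,0,0],[-50,0,0],[-50,0,0],[-49,0,0]],"dr":[[0,0,0],[0,0,0],[0,0,0],[0,0,0],[0,0,0],[0,0,0],[0,0,0],[0,0,0]]}'
python3 -m jog '{"offset":[[0,0,0],[0,0,0],[0,0,0],[0,0,0],[0,0,0],[0,0,0],[0,0,0]],"dr":[[0,0,0],[0,0,0],[0,0,0],[0,0,0],[0,0,0],[0,0,0],[0,0,0]]}' 0.6
```

```text
time: 13.9
ee_pos: [0.5839, 0.1129, 0.0969]
eef_rot: [0.7, 0.715, 0.001, 0.001]
wrist_force: [-1.5, 0.2, 8.4]
gripper_width: 0.0008
finger_force: 4.4
time: 14.7
ee_pos: [0.5839, 0.1128, 0.0969]
eef_rot: [0.7, 0.715, 0.001, 0.001]
wrist_force: [-0.9, -1.2, 8.2]
gripper_width: 0.0003
finger_force: 4.4
time: 15.5
ee_pos: [0.5871, -0.0877, 0.1504]
eef_rot: [0.699, 0.715, -0.0, -0.0]
wrist_force: [0.0, -0.3, 0.8]
gripper_width: 0.0006
finger_force: 0.0
time: 16.2
ee_pos: [0.5875, -0.0854, 0.1505]
eef_rot: [0.699, 0.715, -0.0, 0.0]
wrist_force: [0.2, 0.3, -0.3]
gripper_width: 0.053
finger_force: 0.0
```

The third load was only about 8.5 N, so I'll repeat it properly before moving anything.

```bash
python3 -m jog '{"offset":[[50,0,0],[50,0,0],[50,0,0],[49,0,0],[0,0,0],[0,0,0],[0,0,0]],"dr":[[0,0,0],[0,0,0],[0,0,0],[0,0,0],[0,0,0],[0,0,0],[0,0,0]]}' 0
python3 -m jog '{"offset":[[0,0,25],[0,0,15],[0,0,5],[0,0,3],[0,0,3],[0,0,2],[0,0,0],[0,0,0]],"dr":[[0,0,0],[0,0,0],[0,0,0],[0,0,0],[0,0,0],[0,0,0],[0,0,0],[0,0,0]]}'
```

```text
time: 16.9
ee_pos: [0.5833, 0.112, 0.1504]
eef_rot: [0.7, 0.714, -0.0, 0.0]
wrist_force: [-0.5, -0.3, -0.8]
gripper_width: 0.0036
finger_force: 0.0
time: 17.7
ee_pos: [0.5844, 0.1118, 0.0994]
eef_rot: [0.7, 0.714, 0.001, 0.001]
wrist_force: [-1.3, -2.0, 7.3]
gripper_width: 0.0006
finger_force: 3.5
```

```bash
python3 -m jog '{"offset":[[0,0,1],[0,0,1],[0,0,1],[0,0,1],[0,0,0],[0,0,0],[0,0,0],[0,0,0]],"dr":[[0,0,0],[0,0,0],[0,0,0],[0,0,0],[0,0,0],[0,0,0],[0,0,0],[0,0,0]]}'
python3 -m jog '{"offset":[[0,0,0.5],[0,0,0],[0,0,0],[0,0,0],[0,0,0],[0,0,0],[0,0,0],[0,0,0]],"dr":[[0,0,0],[0,0,0],[0,0,0],[0,0,0],[0,0,0],[0,0,0],[0,0,0],[0,0,0]]}'
python3 -m jog '{"offset":[[0,0,0],[0,0,0],[0,0,0],[0,0,0],[0,0,0],[0,0,0]],"dr":[[0,0,0],[0,0,0],[0,0,0],[0,0,0],[0,0,0],[0,0,0]]}'
python3 -m jog '{"offset":[[0,0,-5],[0,0,-10],[0,0,-15],[0,0,-25],[-50,0,0],[-50,0,0],[-50,0,0],[-48,0,0]],"dr":[[0,0,0],[0,0,0],[0,0,0],[0,0,0],[0,0,0],[0,0,0],[0,0,0],[0,0,0]]}'
python3 -m jog '{"offset":[[0,0,0],[0,0,0],[0,0,0],[0,0,0],[0,0,0],[0,0,0],[0,0,0]],"dr":[[0,0,0],[0,0,0],[0,0,0],[0,0,0],[0,0,0],[0,0,0],[0,0,0]]}' 0.6
```

```text
time: 18.5
ee_pos: [0.5846, 0.1118, 0.0961]
eef_rot: [0.7, 0.714, 0.001, 0.002]
wrist_force: [-1.1, -0.9, 9.4]
gripper_width: 0.0001
finger_force: 4.9
time: 19.3
ee_pos: [0.5846, 0.1118, 0.0957]
eef_rot: [0.7, 0.714, 0.001, 0.002]
wrist_force: [-1.8, -2.7, 11.0]
gripper_width: 0.0001
finger_force: 5.0
time: 19.9
ee_pos: [0.5846, 0.1118, 0.0957]
eef_rot: [0.7, 0.714, 0.001, 0.002]
wrist_force: [-2.4, -2.0, 9.6]
gripper_width: 0.0001
finger_force: 5.0
time: 20.7
ee_pos: [0.5877, -0.0871, 0.1487]
eef_rot: [0.7, 0.715, 0.001, 0.001]
wrist_force: [1.0, -0.2, 0.3]
gripper_width: 0.0008
finger_force: 0.0
time: 21.4
ee_pos: [0.5875, -0.0844, 0.148]
eef_rot: [0.699, 0.715, 0.0, 0.0]
wrist_force: [-0.4, 0.1, -1.0]
gripper_width: 0.0529
finger_force: 0.0
```

```bash
python3 -m jog '{"offset":[[-2,0,25],[0,0,20],[0,0,15],[0,0,6],[0,0,0],[0,0,0],[0,0,0]],"dr":[[0,0,0],[0,0,0],[0,0,0],[0,0,0],[0,0,0],[0,0,0],[0,0,0]]}'
python3 -m jog '{"offset":[[0,0,0],[0,0,0],[0,0,0],[0,0,0],[0,0,0],[0,0,0],[0,0,0],[0,0,0]],"dr":[[0,0,0],[0,0,0],[0,0,0],[0,0,0],[0,0,0],[0,0,0],[0,0,0],[0,0,0]]}' 0 20
```

```text
time: 22.1
ee_pos: [0.5883, -0.0873, 0.083]
eef_rot: [0.7, 0.715, 0.0, 0.001]
wrist_force: [-0.2, 0.7, -0.0]
gripper_width: 0.056
finger_force: 0.0
time: 22.9
ee_pos: [0.5875, -0.0872, 0.082]
eef_rot: [0.7, 0.714, -0.0, 0.0]
wrist_force: [-0.8, -0.4, 0.6]
gripper_width: 0.027
finger_force: 20.0
```

```bash
python3 -m jog '{"offset":[[0,0,-5],[0,0,-10],[0,0,-15],[0,0,-20],[0,0,-20],[0,0,-10],[0,0,0]],"dr":[[0,0,0],[0,0,0],[0,0,0],[0,0,0],[0,0,0],[0,0,0],[0,0,0]]}'
python3 -m jog '{"offset":[[-20,-11,0],[-38,-21,0],[-38,-21,0],[-38,-21,0],[-38,-21,0],[-38,-21,0],[-38,-21,0],[-18,-11,0]],"dr":[[0,0,0],[0,0,0],[0,0,0],[0,0,0],[0,0,0],[0,0,0],[0,0,0],[0,0,0]]}'
python3 -m jog '{"offset":[[0,0,0],[0,0,0],[0,0,0]],"dr":[[0,0,0],[0,0,0],[0,0,0]]}'
python3 - <<'E'
from h import *
print(sensors.read_state()['ee_pos'])
c=cam('scene');cv2.imwrite('pics/t1.png',cv2.resize(c[0][40:240,230:400],None,fx=3,fy=3,interpolation=2))
E
```

```text
time: 23.6
ee_pos: [0.5886, -0.0874, 0.164]
eef_rot: [0.7, 0.714, 0.001, 0.002]
wrist_force: [-0.4, 0.1, -1.1]
gripper_width: 0.0275
finger_force: 20.0
time: 24.4
ee_pos: [0.4429, -0.3589, 0.1609]
eef_rot: [0.701, 0.714, -0.001, -0.001]
wrist_force: [0.1, 0.0, -0.9]
gripper_width: 0.0271
finger_force: 20.0
time: 24.7
ee_pos: [0.4454, -0.3548, 0.1614]
eef_rot: [0.699, 0.715, 0.0, -0.001]
wrist_force: [0.0, -0.8, -1.3]
gripper_width: 0.0268
finger_force: 20.0
[ 0.44540255 -0.35484767  0.16144808]
```

View pics/t1.png

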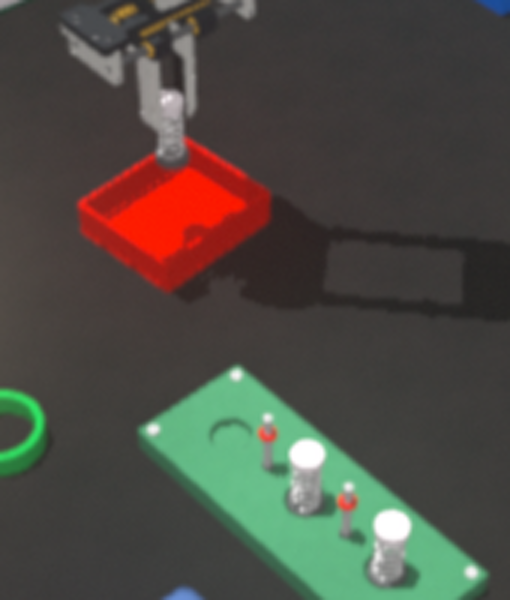

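The picture shows the soft spring hanging above the tray, its seat empty, and the two good ones standing. I lower it now.

```bash
python3 -m jog '{"offset":[[0,0,20],[0,0,30],[0,0,20],[0,0,10],[0,0,5],[0,0,2],[0,0,1],[0,0,0]],"dr":[[0,0,0],[0,0,0],[0,0,0],[0,0,0],[0,0,0],[0,0,0],[0,0,0],[0,0,0]]}'
python3 -m jog '{"offset":[[0,0,1.5],[0,0,0],[0,0,0]],"dr":[[0,0,0],[0,0,0],[0,0,0]]}'
```

```text
time: 25.55
ee_pos: [0.4456, -0.3566, 0.0747]
eef_rot: [0.7, 0.715, -0.0, 0.001]
wrist_force: [-1.1, 0.6, -0.6]
gripper_width: 0.0271
finger_force: 20.0
time: 25.85
ee_pos: [0.4451, -0.3564, 0.0727]
eef_rot: [0.7, 0.714, -0.0, 0.0]
wrist_force: [-0.2, -0.7, -0.2]
gripper_width: 0.0275
finger_force: 20.0
```

```bash
python3 -m jog '{"offset":[[0,0,1],[0,0,0.5],[0,0,0],[0,0,0]],"dr":[[0,0,0],[0,0,0],[0,0,0],[0,0,0]]}'
python3 -m jog '{"offset":[[0,0,0],[0,0,0],[0,0,0],[0,0,0],[0,0,0],[0,0,0],[0,0,0],[0,0,0]],"dr":[[0,0,0],[0,0,0],[0,0,0],[0,0,0],[0,0,0],[0,0,0],[0,0,0],[0,0,0]]}' 0.7
python3 -m jog '{"offset":[[0,0,-10],[0,0,-20],[0,0,-30],[0,0,-40],[0,0,-40],[0,0,-20],[0,0,0],[0,0,0]],"dr":[[0,0,0],[0,0,0],[0,0,0],[0,0,0],[0,0,0],[0,0,0],[0,0,0],[0,0,0]]}'
python3 - <<'E'
from h import *
c=cam('scene');cv2.imwrite('pics/f1.png',c[0])
E
```

```text
time: 26.25
ee_pos: [0.4451, -0.3562, 0.0709]
eef_rot: [0.7, 0.714, -0.0, -0.0]
wrist_force: [0.3, 0.5, -0.7]
gripper_width: 0.0276
finger_force: 20.0
time: 27.05
ee_pos: [0.4451, -0.3562, 0.071]
eef_rot: [0.7, 0.715, -0.0, 0.0]
wrist_force: [-0.7, -0.7, -0.7]
gripper_width: 0.0656
finger_force: 0.0
time: 27.85
ee_pos: [0.4449, -0.356, 0.231]
eef_rot: [0.7, 0.715, -0.0, 0.0]
wrist_force: [-0.7, -0.2, 0.4]
gripper_width: 0.0662
finger_force: 0.0
```

View pics/f1.png

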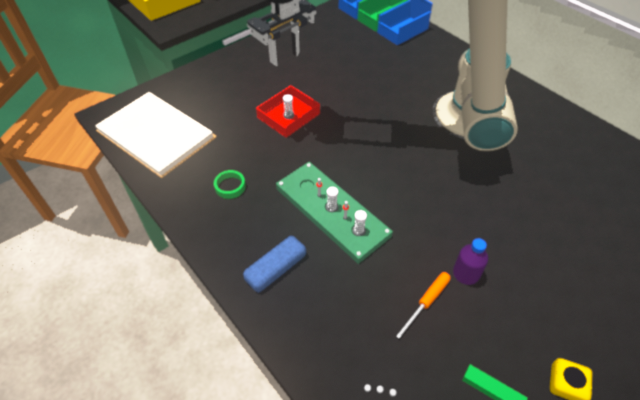

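The soft spring stands in the tray at (288,106), the good ones stand in their seats at (332,198) and (360,222), and the other things are where they were.

```bash
python3 -c "
from bench import order
print(order.hand_in())"
```

```text
the job is handed in; nothing more can be done
None
```

The soft spring was the one at the tester's y = -100 mm seat: its cap sank about 5.5 mm below the red mark at about 10 N, while the other two stayed about 8 mm above it. It now stands in the red tray, the two good springs are still in their seats, nothing else was touched, and the job was handed in at about 28 s.

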